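# Draw a bamboo display riser's cheek tight with its cam lock

## Robot

A 6-joint arm with a two-finger parallel gripper is mounted at the origin on the work surface. World frame = base frame: x ahead of the robot, y to its left, z up, the work surface at z = 0. Lengths are in mm, angles in degrees, forces in N, time in s.
With the tool pointing down it reaches from about 350 to 975 mm from the base axis. Payload 4.9 kg.
Tool frame: the origin (TCP) lies on the centre line of the jaws, within the pads' length; the fingertips stand 8 mm ahead of it and the grasp point (between the pads) lies 11 mm behind it (manip.nose_length is the distance from the TCP to the fingertips, in mm); z points along the fingers, y is the line along which they close (so a half turn about z gives the same grasp; the last joint's range is limited). The gripper opens to 85 mm and grips with 20 to 120 N. Pads are 22 mm wide; open, the fingers measure 114 mm over their backs; the gripper's body (76 mm by 85 mm) begins 54 mm behind the grasp point. The pads swing forward as they close: fully open they stand 13 mm farther back than shut.
Start: joints at [-82.048, 3.019, 92.412, -0, 84.569, -6.818], TCP at [159.342, -604.328, 239.304] pointing down, gripper open.
Joint ranges: [-172.51, 172.51], [-57.92, 126.97], [3.15, 148.05], [-58.71, 238.71], [5.1, 150.11], [-179.66, 179.66]. Speed limits (degrees/s): [147.25, 147.25, 180, 180, 180, 180].

## Interface

Orientations are given as a 3x3 rotation matrix whose columns are the frame's x, y, z axes.
In Python, from bench import status, cams, workorder, manip gives the robot as it stands.
- The arm moves only by the shell command python3 -m crank 'ROWS' [FORCE]. ROWS is JSON, one flat list of numbers, 5 for each row, row after row: the opening, from -1 (shut) to 1 (fully open), then the shift along the tool's x, y, z in mm, then the turn about the tool's z in rad. A call has 1 to 12 rows; each row shifts and turns the commanded pose from where the row before left it, along the tool's axes as they then stand; what a row does not reach is not made up. A row lasts 1/10 s, in which the tool goes at most 50 mm and 8.59 degrees, less where a joint would pass 70% of its speed; a pose out of reach is approached as far as the arm can. A call with a gripper value outside its range is refused whole. The fingers move at their own pace and stop on an object; FORCE is the grip in N (left out, the last holds). Time passes only in rows, so rows that do not move let the fingers close. It gives the time, the measured TCP pose, the force, the opening and the grip force at its end, in the units of the state.
- status.state(): the state, without advancing time (a new reading comes with each control period).
- cams.snapshot(name): name is "scene" or "top"; returns a dict with "img" (480x640x3 uint8, red, green, blue), "mtx" (3x3 intrinsics, pixels), "rvec" (rotation vector, rad) and "tvec" (3), from world to camera coordinates, as OpenCV has them. Camera axes: x right, y down, z forward; pixel columns grow to the right and rows downward; lengths in mm; the calibration is good to about 2 mm. A picture is of the moment at which its call begins. There is no depth.
- workorder.close_job(): hands the job in; it is judged then, once.
Trained networks look in the newest picture that a camera, given by its name, has taken for a name from the list of things; names that differ only in an ending like _2 or _b are one class to them, and where a whole thing is asked for, a point or a joint stands for the part that bears it (a point fixed in the world has none). Each returns a list of dicts, best first, with "p" (0 to 1); they miss things now and then, are a little off and sometimes report something else, mostly with a low value. They report only what shows in the picture. A call takes as long as a camera call. They do not tell look-alikes from the thing itself.
- cams.cut_out(target, camera): "pixels" (480x640 bool, what is visible of it) and "bbox" ([left, top, right, bottom] in pixels, round what is visible of it).
The state is a dict: "t": time; "joint_pos": joint angles; "joint_vel": joint speeds; "joint_efforts": joint torques, N m; "tcp_pos": TCP position; "tool_rot": TCP orientation; "contact_force": force on the tool from outside, world axes, zero at the start; "moment": the same for the moment, N m; "grip_width": finger opening in mm; "grip_force": force on a finger pad.
Only numpy, scipy, OpenCV 4.12 (cv2) and the standard library are available. Lean on these libraries where they do the work, as an engineer would, in place of code of your own. Each camera call takes 0.05 s, during which the arm holds its last target. There are 200 camera calls.

## Task

Finish the joint of the bamboo display riser that lies upside down on the bench: take the red-handled driver from its block, seat its blade in the slot of the cam lock next to the loose end cheek and turn the cam clockwise until the cheek is drawn up flush and snug against the board. Stop when you feel it go tight, since forcing the cam tears it out of the bamboo. Then stand the driver back in its block and leave the pots and the mallet alone.

Things in the scene. Friction and masses are not known exactly. Their poses are not given: they have to be found in the camera images.
- riser: Bamboo display riser lying upside down, fixed. Its board is 40 mm thick, 200 mm wide (own x), flat on the bench. Origin: on the bench below the cam's axis, within 2 mm; z up. Along own y the board runs from its open end, y = -36 mm (the loose cheek's place), to y = +184 mm, where the other cheek (28 mm thick, 80 mm high) is fixed; its cam is done and lies under the round brown cap.
- cam: Cam lock to turn: round steel face, 33 mm across, about 36 mm from the board's open end. Origin: centre of the face, 39.5 mm above the bench; z up. A red arrow points along own -y, to its mouth. Clockwise from above (yaw falling) tightens. Turning torque: steady 0.10 to 0.17 N m at first, up to 0.03 more while dragging the cheek; once that sits on the board, 0.004 N m more per N of draw. Self-locking.
- cam_slot (a point): Centre of the cam's drive slot at face level (same point and axes as the cam). The slot runs along x: 26 mm long, closed at both ends, 4 mm wide, 6.5 mm deep. The blade has about 0.05 rad of play in it. The cam may be turned in several bites.
- stud: Brass stud in the loose cheek, its 9 mm round head already caught in the cam, 20 mm above the bench, hidden. Origin: on the cheek's inner face; points along own y. As the cam's bore is not drilled exactly, the joint goes tight anywhere from 0.35 to 1.2 rad of cam turn; past that about 110 N of draw per rad. Good: 15 to 32 N (0.09 to 0.13 N m above the torque just before the climb). Under 10 N is loose; over 40 N tears it out.
- cheek_inner (a point): Loose end cheek: bamboo panel 200 mm long, 28 mm thick, 80 mm high, 0.5 kg, on edge at the board's open end, hung loosely on its stud and two dowels, at first 1.2 to 1.5 mm off the board. This point: on its inner face, mid-length, 20 mm above the bench, on the stud's axis. x along the cheek, y towards the board. Tight and flush, it lies at y = -36 mm of the riser.
- driver_grip (a point): Driver, 120 mm long, 120 g, upright, blade down, in the tool block. Red square handle 30 x 30 mm, 58 mm high, its underside 62 mm above the blade's edge. This point: on its axis, half-way up the handle, 91 mm above the blade's edge. z up along the driver, x along the blade's width; the handle's faces look along x and y. Lift it 75 mm to clear the block; carry its tip over the 80 mm cheeks.
- driver_tip (a point): Middle of the lower edge of the driver's blade, same axes. The blade is 20 mm wide along x; 2 mm thick over the lowest 3 mm, 3 mm thick above, up to 18 mm; then an 8 mm round shank.
- block_hole (a point): Dark wooden tool block, fixed, 100 mm (own x) by 64 mm, 70 mm high. This point: centre of its hole on the top face: 28 mm along x, 15 mm along y, 66 mm deep. The driver stands in it, blade along x within 0.3 rad, the handle's underside on the top face and the blade's edge 8 mm above the bench. The steel bits beside the hole stand out 5 mm, only for show.
- brush_pot: Large carved bamboo brush pot, 92 mm in diameter, 115 mm high, loose. Origin: centre of its underside. Leave alone.
- red_pot: Smaller reddish bamboo pot, 80 mm in diameter, 100 mm high, loose. Origin: centre of its underside. Leave alone.
- mallet: Rubber mallet with a wooden handle, 240 mm long, lying loose on the bench. Origin: under its middle. Leave alone.
- fittings: Cardboard tray of spare cams and studs, 120 x 90 mm, 30 mm high, fixed. Origin: centre of its underside.
Things that resemble listed ones, but are neither listed nor needed, are in the scene too. Leave any green look-alike of the part that bears driver_grip alone. Leave any yellow look-alike of the part that bears block_hole alone.

How it is judged (in metres and radians):
On the way, in this order (a step that is already met when the one before it is completed fails the run):
1. the driver's blade is seated in the cam's slot (z of driver_tip in the frame of cam below -0.0035 m and horizontal distance between driver_tip and cam below 0.006 m and angle between driver_tip's own z axis and vertical below 0.12 rad), for 0.2 s.
2. with the blade still in the slot, the cam has drawn the cheek tight against the board (all of step 1 and y of cheek_inner in the frame of riser above -0.0365 m and angle between the x axis of cheek_inner and the x axis of riser, either way round below 0.01 rad and contact force between cam and stud above 10 N), for 0.2 s.
At the end, for the whole second after the job is handed in: Cheek within 0.5 mm of the board (inner face above y = -36.5 mm of the riser) and parallel within 0.01 rad, held by 10 to 40 N of cam draw on the stud; driver released, upright within 0.06 rad in its block, within 8 mm of the hole's centre, blade edge below 11 mm over the bench (y of cheek_inner in the frame of riser above -0.0365 m and angle between the x axis of cheek_inner and the x axis of riser, either way round below 0.01 rad and contact force between cam and stud between 10 and 40 N and horizontal distance between driver_tip and block_hole below 0.008 m and angle between driver_tip's own z axis and vertical below 0.06 rad and height (world z) of driver_tip below 0.011 m); the robot touches nothing.
It fails at once if the cam is forced: more than 40 N of draw on the stud (contact force between cam and stud above 40 N).
It fails at once if a pot or the mallet is moved by more than 20 mm (distance of any of brush_pot, red_pot, mallet from where it was at the start of the episode above 0.02 m).
It also fails if it takes over 72 s, if anything falls off the work surface, if the arm or the gripper's body presses on something with over 40 N, if the wrist force passes 120 N, or if a joint passes its speed limit or range.

## Working session

There is one attempt and no reset: what is moved stays moved. The work goes in short steps, Python scripts to look and compute and a shell command to move; the robot and the scene stay as the last step left them, time stands still between calls to the robot, and variables do not carry over. Pictures are saved under pics/ and viewed, at most 10 in all, crops included, and the job is handed in when it is done.

```bash
ls; mkdir -p pics
cat > h.py <<'E'
import numpy as np, cv2
from bench import status, cams, workorder, manip
def snap(n):
    s=cams.snapshot(n); return s
def P(s):
    R=cv2.Rodrigues(np.array(s['rvec'],float))[0]; return R,np.array(s['tvec'],float).reshape(3),np.array(s['mtx'],float)
def ray(s,uv,z):
    R,t,K=P(s); d=R.T@np.linalg.solve(K,[uv[0],uv[1],1.]); c=-R.T@t
    return c+d*(z-c[2])/d[2]
def proj(s,p):
    return cv2.projectPoints(np.array(p,float).reshape(-1,1,3),np.array(s['rvec'],float),np.array(s['tvec'],float),np.array(s['mtx'],float),None)[0].reshape(-1,2)
E
python3 - <<'E'
from h import *
for n in ['top','scene']:
    s=snap(n); cv2.imwrite(f'pics/{n}0.png',s['img'][:,:,::-1])
    R,t,K=P(s); print(n,-R.T@t,K[0,0],R[2])
    for k in ['cam','driver_grip','block_hole','riser','cheek_inner','mallet','brush_pot','red_pot']:
        print(k,[(round(d['p'],2),np.round(d['bbox']).tolist(),ray(s,((d['bbox'][0]+d['bbox'][2])/2,(d['bbox'][1]+d['bbox'][3])/2),40).round().tolist()) for d in cams.cut_out(k,n)])
print(status.state()['tool_rot'])
E
```

```text
pics
top [ 335.87225037   23.43604714 1094.95825824] 536.1333811751898 [ 0.20844689 -0.0057388  -0.97801685]
cam [(0.5, [319.0, 248.0, 337.0, 264.0], [519.0, -10.0, 40.0]), (0.34, [478.0, 169.0, 542.0, 229.0], [624.0, -385.0, 40.0])]
driver_grip [(0.83, [466.0, 273.0, 487.0, 289.0], [459.0, -301.0, 40.0])]
block_hole [(0.78, [417.0, 327.0, 474.0, 393.0], [309.0, -228.0, 40.0]), (0.71, [479.0, 169.0, 542.0, 229.0], [624.0, -386.0, 40.0]), (0.62, [445.0, 253.0, 491.0, 309.0], [459.0, -284.0, 40.0])]
riser [(0.97, [207.0, 208.0, 357.0, 331.0], [495.0, 82.0, 40.0]), (0.68, [464.0, 270.0, 488.0, 290.0], [461.0, -301.0, 40.0])]
cheek_inner [(0.72, [332.0, 196.0, 376.0, 300.0], [533.0, -62.0, 40.0])]
mallet [(0.85, [228.0, 88.0, 284.0, 194.0], [767.0, 131.0, 40.0])]
brush_pot [(0.73, [480.0, 170.0, 544.0, 228.0], [625.0, -389.0, 40.0]), (0.7, [444.0, 255.0, 493.0, 313.0], [454.0, -285.0, 40.0]), (0.4, [230.0, 88.0, 287.0, 196.0], [765.0, 127.0, 40.0]), (0.37, [88.0, 256.0, 162.0, 333.0], [454.0, 392.0, 40.0])]
red_pot [(0.84, [409.0, 136.0, 463.0, 188.0], [709.0, -241.0, 40.0])]
scene [1350
[... 229 characters left out ...]
0])]
block_hole [(0.88, [143.0, 264.0, 199.0, 317.0], [475.0, -283.0, 40.0]), (0.85, [148.0, 222.0, 200.0, 271.0], [316.0, -226.0, 40.0])]
riser [(0.72, [274.0, 199.0, 397.0, 302.0], [517.0, 85.0, 40.0])]
cheek_inner [(0.65, [252.0, 238.0, 321.0, 308.0], [539.0, -53.0, 40.0])]
mallet [(0.57, [381.0, 283.0, 454.0, 371.0], [815.0, 75.0, 40.0]), (0.42, [249.0, 239.0, 318.0, 310.0], [541.0, -61.0, 40.0])]
brush_pot [(0.93, [107.0, 299.0, 175.0, 388.0], [598.0, -376.0, 40.0])]
red_pot [(0.85, [214.0, 309.0, 263.0, 385.0], [695.0, -231.0, 40.0])]
[[ 9.66953013e-01  2.54954645e-01 -4.79597911e-06]
 [ 2.54954644e-01 -9.66953012e-01 -5.23558930e-05]
 [-1.79858645e-05  4.94029313e-05 -9.99999999e-01]]
```

View pics/top0.png

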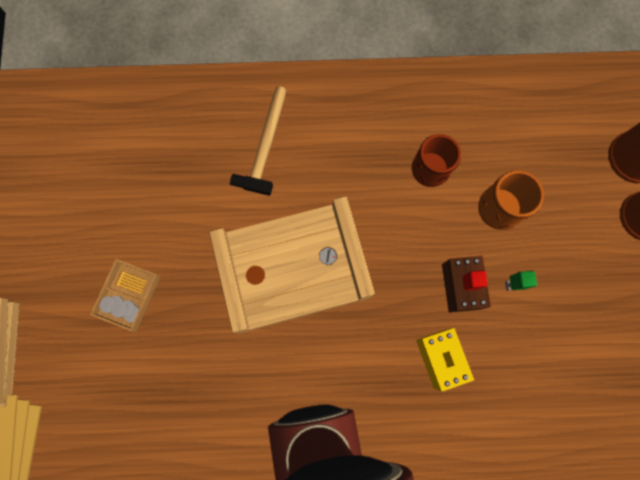

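View pics/scene0.png

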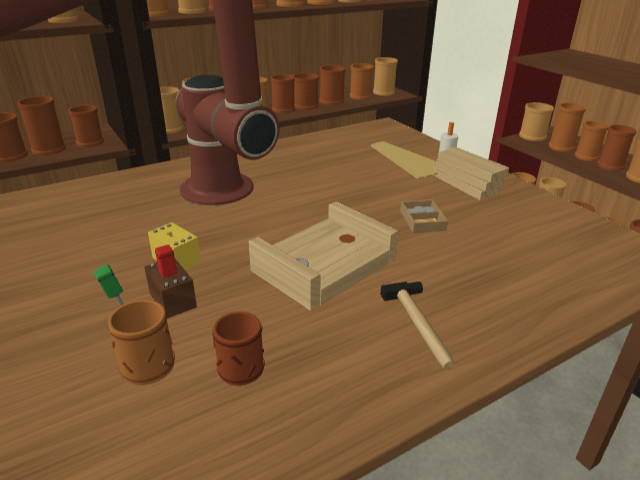

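The top view shows the red driver at (479,281) in the dark block at (467,284), a green look-alike driver at (523,281), and a yellow look-alike block at (446,359). The cam is at (328,256), with the loose cheek to its right at (354,248). The red driver and the dark block fit the description. I'll fit their poses and confirm in a crop.

```bash
cat > fit.py <<'E'
from h import *
from scipy.optimize import minimize
def box(x,y,a,lx,ly,z0,z1):
    c,s=np.cos(a),np.sin(a)
    return [(x+c*u-s*v,y+s*u+c*v,z) for u in(-lx/2,lx/2) for v in(-ly/2,ly/2) for z in(z0,z1)]
def cost(q,views,dims):
    t=0
    for s,m in views:
        h=cv2.convexHull(proj(s,box(*q,*dims)).astype(np.float32))
        im=np.zeros((480,640),np.uint8)
        cv2.fillConvexPoly(im,np.round(h*256).astype(np.int32),255,cv2.LINE_AA,8)
        a=im/255.; t+=np.abs(a-m).sum()/m.sum()
    return t
def fit(q0,views,dims,d=(6,6,.15)):
    best=None
    for k in(-1,0,1):
        q=np.array(q0,float);q[2]+=k*.2
        S=np.vstack([q,q+np.diag(d)])
        r=minimize(cost,q,args=(views,dims),method='Nelder-Mead',options=dict(initial_simplex=S))
        if best is None or r.fun<best.fun: best=r
    return best
def redmask(im):
    h=cv2.cvtColor(im,cv2.COLOR_RGB2HSV).astype(int); return ((h[...,0]<6)|(h[...,0]>174))&(h[...,1]>200)&(h[...,2]>110)
E
python3 - <<'E'
from fit import *
T,S=snap('top'),snap('scene')
def roi(m,b):
    o=np.zeros((480,640),bool); o[b[1]:b[3],b[0]:b[2]]=m[b[1]:b[3],b[0]:b[2]]; return o
mT=roi(redmask(T['img']),(455,260,500,300)); mS=roi(redmask(S['img']),(145,235,190,285))
print('red',mT.sum(),mS.sum())
r=fit([465,-290,.0],[(T,mT*1.),(S,mS*1.)],(30,30,70,128)); print('driver',r.x,r.fun)
for n,v in(('T',(T,mT*1.)),('S',(S,mS*1.))):
    rr=fit(r.x,[v],(30,30,70,128),(3,3,.1)); print(n,rr.x,rr.fun)
# block: dark brown + red
def dark(im): return cv2.cvtColor(im,cv2.COLOR_RGB2HSV)[...,2]<85
bT=roi(dark(T['img'])|mT,(440,248,496,318)); 
bT=cv2.morphologyEx(bT.astype(np.uint8),cv2.MORPH_CLOSE,np.ones((5,5)))*1.
print(bT.sum())
r=fit([460,-285,np.pi/2-1.5],[(T,bT)],(100,64,0,70)); print('block',r.x,r.fun)
im=T['img'].copy(); 
big=lambda I,b,k:cv2.resize(I[b[1]:b[3],b[0]:b[2]],None,fx=k,fy=k,interpolation=cv2.INTER_CUBIC)
a=big(im,(290,225,350,285),6); b=big(im,(440,245,500,305),6)
e=big(bT.astype(np.uint8)[...,None].repeat(3,2)*200,(440,245,500,305),4)
cv2.imwrite('pics/crop.png',np.hstack([a,b])[:,:,::-1])
# cam and cap
h=cv2.cvtColor(im,cv2.COLOR_RGB2HSV).astype(int)
g=roi(h[...,1]<90,(312,240,345,272)); cm=np.argwhere(g)[:,::-1]; 
c=cv2.minEnclosingCircle(cm.astype(np.float32)); print('cam',c,cm.mean(0),ray(T,cm.mean(0),40),len(cm))
k=roi((h[...,1]>150)&(h[...,2]<150),(240,260,272,290)); kp=np.argwhere(k)[:,::-1]; print('cap',kp.mean(0),ray(T,kp.mean(0),40),len(kp))
E
```

```text
red 264 93
driver [ 4.52703413e+02 -2.79080767e+02 -1.98758554e-01] 6.358800529009256
T [ 4.52869507e+02 -2.80857437e+02  3.21187741e-01] 0.88544266191325
S [ 4.46914288e+02 -2.78248390e+02 -2.09583351e-01] 5.259498207885304
1962.0
block [ 4.53398331e+02 -2.78849956e+02  9.93944300e-02] 0.2118566488776958
cam ((327.54052734375, 255.81080627441406), 8.542749404907227) [327.59111111 255.72444444] [518.99614263  -9.05468789  40.        ] 225
cap [254.85123967 274.74380165] [485.55596476 136.45381378  40.        ] 242
```

View pics/crop.png

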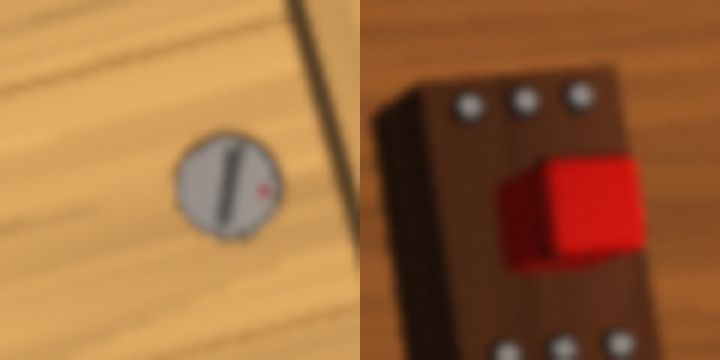

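The crop confirms both. The red handle stands in the dark block (top face at about (538,279) in crop scale, i.e. (480,279) in the image), and the cam slot is at (328,256), leaning slightly off vertical with its red mark to the right. Next I'll loosen the red mask and measure the slot angle.

```bash
cat >> fit.py <<'E'
def roi(m,b):
    o=np.zeros((480,640),bool); o[b[1]:b[3],b[0]:b[2]]=m[b[1]:b[3],b[0]:b[2]]; return o
def redmask(im):
    h=cv2.cvtColor(im,cv2.COLOR_RGB2HSV).astype(int); return ((h[...,0]<6)|(h[...,0]>174))&(h[...,1]>200)&(h[...,2]>60)
def slot(T,c,r=6):
    g=cv2.cvtColor(T['img'],cv2.COLOR_RGB2GRAY).astype(float)
    yy,xx=np.mgrid[:480,:640]; m=(xx-c[0])**2+(yy-c[1])**2<=r*r
    w=np.clip(np.median(g[m])-12-g[m],0,None); p=np.c_[xx[m],yy[m]].astype(float); mu=(p*w[:,None]).sum(0)/w.sum()
    C=np.cov(p.T,aweights=w); v=np.linalg.eigh(C)[1][:,1]
    a,b=ray(T,mu-5*v,39.5),ray(T,mu+5*v,39.5); d=(b-a)*np.sign(b[0]-a[0])
    return ray(T,mu,39.5),np.arctan2(d[1],d[0]),mu
E
python3 - <<'E'
from fit import *
T,S=snap('top'),snap('scene')
mT=roi(redmask(T['img']),(458,262,500,300)); mS=roi(redmask(S['img']),(145,235,190,285))
print('red',mT.sum(),mS.sum())
V=[(T,mT*1.),(S,mS*1.)]
for v in (V,V[:1],V[1:]):
    r=fit([454,-281,.1],v,(30,30,70,128)); print('driver',r.x,r.fun)
print(slot(T,(327.6,255.8)),slot(T,(327.6,255.8),5))
s=status.state(); print(s['tcp_pos'],s['contact_force'],s['moment'],s['grip_width'],manip.nose_length)
E
```

```text
red 420 259
driver [ 4.53771911e+02 -2.78110972e+02 -1.96986759e-01] 1.5671905518964342
driver [ 4.52895274e+02 -2.78217353e+02  2.11621884e-01] 0.2066106442577031
driver [ 4.48603707e+02 -2.76721382e+02 -2.07085076e-01] 1.2575062457415398
(array([520.16242614,  -9.33614433,  39.5       ]), np.float64(-0.19373884961900725), array([327.70356473, 255.18761726])) (array([519.63826449,  -9.12355301,  39.5       ]), np.float64(-0.17636324240762197), array([327.60723514, 255.4496124 ]))
[ 159.31436315 -604.33441395  239.32399108] [ 0.26002445  0.33575514 -0.10539416] [0.00808362 0.00269098 0.00374353] 85.5245034322546 8.0
```

```bash
python3 -m crank '[1,0,0,0,-0.139, 1,0,0,0,-0.139, 1,0,0,0,-0.139, 1,0,0,0,-0.139, 1,0,0,0,-0.139, 1,0,0,0,-0.139, 1,0,0,0,-0.139, 1,0,0,0,-0.139, 1,0,0,0,-0.139, 1,0,0,0,-0.139]'
python3 - <<'E'
from fit import *
T=snap('top'); h=cv2.cvtColor(T['img'],cv2.COLOR_RGB2HSV)
m=roi(((h[...,0]<6)|(h[...,0]>174))&(h[...,1]>200)&(h[...,2]>150),(458,262,500,300))
k=cv2.findContours(m.astype(np.uint8),cv2.RETR_EXTERNAL,cv2.CHAIN_APPROX_NONE)[0]; k=max(k,key=len).reshape(-1,2)
print(m.sum()); w=np.array([ray(T,p,128)[:2] for p in k],np.float32); print(cv2.minAreaRect(w))
c=np.argwhere(m)[:,::-1].mean(0); print(c,ray(T,c,128))
s=status.state(); tp=np.array(s['tcp_pos']); R=np.array(s['tool_rot']); print(tp,np.degrees(np.arctan2(R[1,0],R[0,0])), R.T@(ray(T,c,128)-tp))
E
```

```text
t: 2.1
tcp_pos: [159.4, -604.3, 239.3]
tool_rot: [[-0.083, 0.997, -0.0], [0.997, 0.083, -0.0], [-0.0, -0.0, -1.0]]
contact_force: [-0.4, 0.2, -0.4]
grip_width: 85.7
grip_force: 0.0
218
((452.8441162109375, -279.1039733886719), (25.840492248535156, 27.335697174072266), 88.11054229736328)
[479.0733945 278.7293578] [ 452.38513804 -279.12672561  128.        ]
[ 159.36173053 -604.32923624  239.30198413] 94.93890942986205 [298.77153941 319.93948892 111.27359347]
```

```bash
python3 -m crank '[1,27.2,29.1,0,0, 1,27.2,29.1,0,0, 1,27.2,29.1,0,0, 1,27.2,29.1,0,0, 1,27.2,29.1,0,0, 1,27.2,29.1,0,0, 1,27.2,29.1,0,0, 1,27.2,29.1,0,0, 1,27.2,29.1,0,0, 1,27.2,29.1,0,0, 1,27,29,0,0, 1,0,0,0,0]'
python3 - <<'E'
from fit import *
S=snap('scene'); s=status.state(); print(s['tcp_pos'])
cv2.imwrite('pics/s1.png',cv2.resize(S['img'][130:330,60:310],None,fx=3,fy=3,interpolation=cv2.INTER_CUBIC)[:,:,::-1])
T=snap('top')
for q in ((471.3,272.5),(485.8,271.3),(472.5,287.5),(487.5,286.3)): print(ray(T,q,128))
E
```

```text
t: 3.35
tcp_pos: [457.6, -278.6, 239.5]
tool_rot: [[-0.08, 0.997, 0.001], [0.997, 0.08, 0.001], [0.001, 0.001, -1.0]]
contact_force: [-0.5, -0.8, 0.0]
grip_width: 85.5
grip_force: 0.0
[ 456.41334    -280.10985147  239.39291163]
[ 464.19861801 -266.12035676  128.        ]
[ 465.52168411 -292.66089004  128.        ]
[ 436.8929101  -265.71762442  128.        ]
[ 438.16653098 -293.00549526  128.        ]
```

View pics/s1.png

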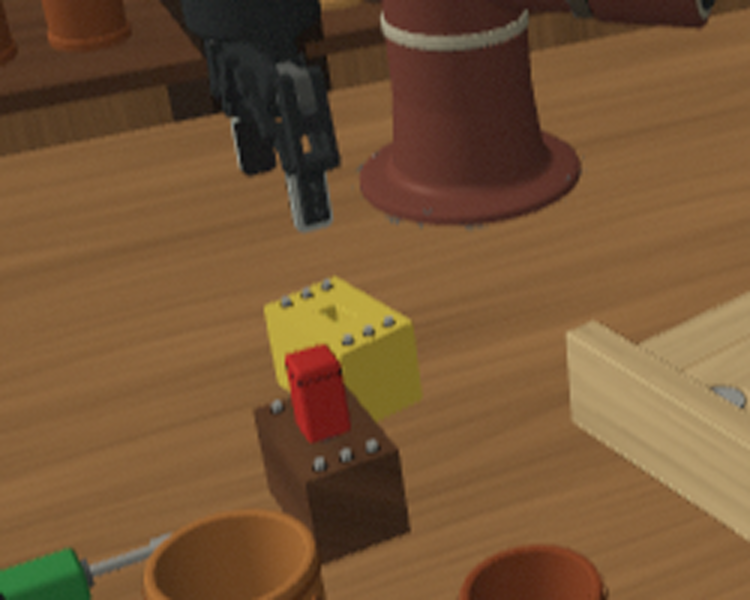

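The gripper is above the red driver with the handle between the jaws, and the green driver is lying apart, well clear. I'll go down and grip.

```bash
python3 -m crank '[1,0,-4,0,0.06, 1,0,0,25,0, 1,0,0,25,0, 1,0,0,25,0, 1,0,0,25,0, 1,0,0,25,0, 1,0,0,16,0, 1,0,0,10,0, 1,0,0,0,0]' && python3 -m crank '[-1,0,0,0,0, -1,0,0,0,0, -1,0,0,0,0, -1,0,0,0,0, -1,0,0,0,0, -1,0,0,0,0, -1,0,0,0,0, -1,0,0,0,0, -1,0,0,0,0, -1,0,0,0,0]' 90
```

```text
t: 4.35
tcp_pos: [450.4, -281.9, 87.0]
tool_rot: [[-0.016, 1.0, -0.002], [1.0, 0.016, 0.002], [0.002, -0.002, -1.0]]
contact_force: [0.2, -0.1, -0.4]
grip_width: 85.3
grip_force: 0.0
t: 5.35
tcp_pos: [452.1, -282.4, 89.5]
tool_rot: [[-0.017, 1.0, 0.002], [1.0, 0.017, -0.001], [-0.001, 0.002, -1.0]]
contact_force: [1.3, -1.0, 5.2]
grip_width: 29.2
grip_force: 89.2
```

```bash
python3 -m crank '[-1,0,0,-10,0, -1,0,0,-25,0, -1,0,0,-25,0, -1,0,0,-25,0, -1,0,0,-20,0.1, -1,0,0,0,0.1, -1,0,0,0,0]' && python3 -m crank '[-1,15,1,0,0, -1,25,1.5,0,0, -1,30,2,0,0, -1,30,2,0,0, -1,30,2,0,0, -1,30,2,0,0, -1,30,2,0,0, -1,30,2,0,0, -1,30,2,0,0, -1,20,1,0,0, -1,8,0,0,0, -1,0,0,0,0]'
python3 - <<'E'
from fit import *
s=status.state(); tp=np.array(s['tcp_pos']); R=np.array(s['tool_rot']); print(tp,np.arctan2(R[1,0],R[0,0])-np.pi/2,s['moment'])
S=snap('scene');T=snap('top')
b=(255,130,345,280)
v=S['img']; u=proj(S,[tp+[0,0,-81]]);print(u,proj(T,[tp+[0,0,-81],[519.3,-9.1,39.5]]),proj(S,[[519.3,-9.1,39.5]]))
A=cv2.resize(v[170:290,250:350],None,fx=4,fy=4,interpolation=cv2.INTER_CUBIC);B=cv2.resize(T['img'][200:320,280:380],None,fx=4,fy=4,interpolation=cv2.INTER_CUBIC)
cv2.imwrite('pics/c1.png',np.hstack([A,B])[:,:,::-1])
E
```

```text
t: 6.05
tcp_pos: [451.3, -281.8, 193.7]
tool_rot: [[0.182, 0.983, 0.0], [0.983, -0.182, -0.0], [-0.0, 0.0, -1.0]]
contact_force: [-0.4, -0.5, -1.4]
grip_width: 29.0
grip_force: 90.1
t: 7.25
tcp_pos: [518.5, -10.5, 192.4]
tool_rot: [[0.179, 0.984, -0.002], [0.984, -0.179, 0.0], [-0.0, -0.002, -1.0]]
contact_force: [0.2, -0.2, -1.5]
grip_width: 29.1
grip_force: 90.0
[518.53987851 -10.47328522 192.3898244 ] -0.18006190373132958 [ 0.01351361 -0.02080211  0.04948275]
[[298.79402498 234.9150524 ]] [[329.2841442  249.35777867]
 [327.60192483 255.61686499]] [[299.87894783 262.96856737]]
```

View pics/c1.png

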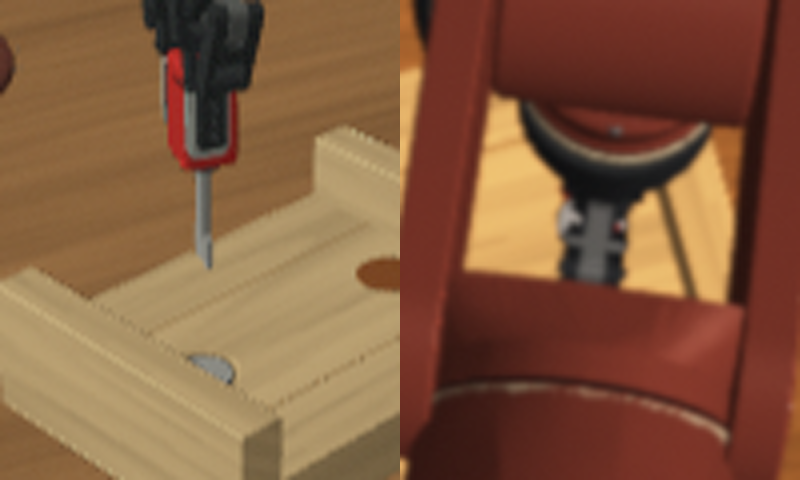

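Run:
```python
from fit import *
S=snap('scene'); v=S['img']
h=cv2.cvtColor(v,cv2.COLOR_RGB2HSV).astype(int)
g=roi(h[...,1]<70,(290,252,316,272)); p=np.argwhere(g)[:,::-1]; print('camvis',p.min(0),p.max(0),len(p))
th=np.linspace(0,2*np.pi,60)
c=np.c_[519.3+16.5*np.cos(th),-9.1+16.5*np.sin(th),0*th+39.5]; q=proj(S,c); print('pred',q.min(0),q.max(0))
print('driver tip ray',[ray(S,(302,y),111.4).round(1).tolist() for y in (235.7,236.7)])
f=cv2.resize(v[215:275,275:335],None,fx=10,fy=10,interpolation=cv2.INTER_CUBIC)
for k in range(60):
    a=tuple(((q[k]-[275,215]+.5)*10).astype(int)); cv2.circle(f,a,1,(255,0,255),-1)
cv2.imwrite('pics/c2.png',f[:,:,::-1])
```

```text
camvis [298 259] [307 265] 44
pred [292.35810225 258.80228058] [307.39893773 267.2438604 ]
driver tip ray [[524.8, -6.2, 111.4], [528.3, -8.2, 111.4]]
```

View pics/c2.png

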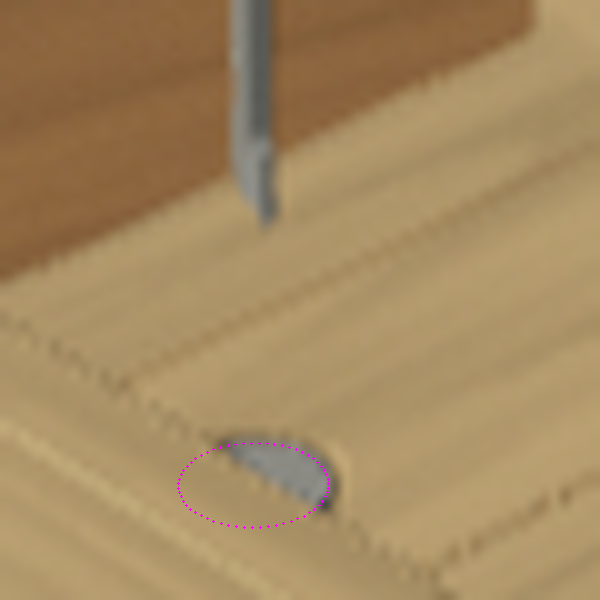

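Run:
```python
from fit import *
S=snap('scene'); s=status.state(); tp=np.array(s['tcp_pos']); R=np.array(s['tool_rot']);X,Y=R[:,0],R[:,1]
f=lambda p:((proj(S,p)-[275,215]+.5)*10).round(1).tolist()
for dx in(0,3):
  for z in(-80,-82): print(dx,z,f([tp+dx*X+a*Y+[0,0,z] for a in(-10,0,10)]))
print(f([[519.3,-9.1,39.5],[521.3,-9.1,39.5],[519.3,-7.1,39.5]]), tp)
```

```text
0 -80 [[220.5, 177.8], [235.5, 200.5], [250.8, 223.6]]
0 -82 [[220.6, 185.8], [235.6, 208.6], [250.9, 231.7]]
3 -80 [[233.8, 175.3], [248.9, 198.1], [264.3, 221.1]]
3 -82 [[233.9, 183.4], [249.0, 206.1], [264.4, 229.2]]
[[253.8, 484.7], [258.3, 489.1], [261.7, 482.1]] [518.92762038 -12.47383863 193.09840769]
```

```bash
python3 -m crank '[-1,-1,-0.5,20,0, -1,0,0,25,0, -1,0,0,15,0, -1,0,0,6,0, -1,0,0,2,0, -1,0,0,0,0]' && python3 -m crank '[-1,0,0,1,0, -1,0,0,1,0, -1,0,0,1,0, -1,0,0,0.5,0, -1,0,0,0,0]'
```

```text
t: 8.05
tcp_pos: [519.0, -12.9, 125.9]
tool_rot: [[0.182, 0.983, 0.001], [0.983, -0.182, -0.0], [0.0, 0.001, -1.0]]
contact_force: [0.6, 0.9, -2.1]
grip_width: 29.3
grip_force: 90.1
t: 8.55
tcp_pos: [518.5, -12.6, 121.8]
tool_rot: [[0.182, 0.983, 0.0], [0.983, -0.182, 0.0], [0.0, 0.0, -1.0]]
contact_force: [-0.0, -0.4, -1.8]
grip_width: 29.4
grip_force: 90.1
```

```bash
python3 -m crank '[-1,0,0,0.5,0, -1,0,0,0.5,0, -1,0,0,0.5,0, -1,0,0,0,0]'; python3 -m crank '[-1,0,0,0.5,0, -1,0,0,0.5,0, -1,0,0,0.5,0, -1,0,0,0,0]'
```

```text
t: 8.95
tcp_pos: [518.4, -12.6, 120.2]
tool_rot: [[0.182, 0.983, -0.0], [0.983, -0.182, 0.0], [-0.0, -0.0, -1.0]]
contact_force: [-0.3, -0.8, -1.6]
grip_width: 29.1
grip_force: 90.1
t: 9.35
tcp_pos: [518.5, -12.6, 118.7]
tool_rot: [[0.182, 0.983, -0.0], [0.983, -0.182, 0.0], [0.0, -0.0, -1.0]]
contact_force: [1.3, -0.1, -1.6]
grip_width: 29.1
grip_force: 90.1
```

```bash
python3 -m crank '[-1,0,0,0.5,0, -1,0,0,0.5,0, -1,0,0,0.5,0, -1,0,0,0,0]'; python3 -m crank '[-1,0,0,0.5,0, -1,0,0,0.5,0, -1,0,0,0.5,0, -1,0,0,0,0]'
```

```text
t: 9.75
tcp_pos: [518.5, -12.5, 117.2]
tool_rot: [[0.182, 0.983, -0.0], [0.983, -0.182, 0.0], [0.0, -0.0, -1.0]]
contact_force: [0.2, 0.3, -0.8]
grip_width: 28.6
grip_force: 90.1
t: 10.15
tcp_pos: [518.5, -12.5, 115.7]
tool_rot: [[0.182, 0.983, -0.0], [0.983, -0.182, 0.0], [0.0, -0.0, -1.0]]
contact_force: [-0.1, 0.7, -2.4]
grip_width: 28.8
grip_force: 90.1
```

```bash
python3 -m crank '[-1,0,0,0.5,0, -1,0,0,0.3,0, -1,0,0,0,0]'; python3 -m crank '[-1,0.5,0,0,0, -1,0.5,0,0,0, -1,0.5,0,0,0, -1,0,0,0,0]';python3 -m crank '[-1,-1,0,0,0, -1,-1,0,0,0, -1,-0.5,0,0,0, -1,-0.5,0,0,0, -1,0,0,0,0]'
```

```text
t: 10.45
tcp_pos: [518.5, -12.6, 115.0]
tool_rot: [[0.182, 0.983, 0.0], [0.983, -0.182, 0.0], [0.0, -0.0, -1.0]]
contact_force: [-0.2, 0.7, -0.9]
grip_width: 29.1
grip_force: 90.1
t: 10.85
tcp_pos: [518.7, -11.6, 114.9]
tool_rot: [[0.182, 0.983, -0.0], [0.983, -0.182, -0.001], [-0.001, -0.0, -1.0]]
contact_force: [-0.4, -2.5, -1.1]
grip_width: 28.9
grip_force: 90.1
t: 11.35
tcp_pos: [518.4, -13.2, 115.0]
tool_rot: [[0.182, 0.983, 0.0], [0.983, -0.182, 0.002], [0.002, 0.0, -1.0]]
contact_force: [1.2, 5.2, -2.0]
grip_width: 29.4
grip_force: 90.1
```

```bash
python3 -m crank '[-1,1,1,0,0, -1,0.6,1,0,0, -1,0,1,0,0, -1,0,1,0,0, -1,0,0,0,0]'; python3 -m crank '[-1,0,-2,0,0, -1,0,-2,0,0, -1,0,-2,0,0, -1,0,-1,0,0, -1,0,-1,0,0, -1,0,0,0,0]'
```

```text
t: 11.85
tcp_pos: [522.2, -13.3, 114.8]
tool_rot: [[0.182, 0.983, -0.001], [0.983, -0.182, 0.0], [-0.0, -0.001, -1.0]]
contact_force: [-2.9, 3.1, -0.4]
grip_width: 29.1
grip_force: 90.2
t: 12.45
tcp_pos: [515.2, -12.1, 115.4]
tool_rot: [[0.182, 0.983, 0.002], [0.983, -0.182, -0.001], [-0.0, 0.002, -1.0]]
contact_force: [3.3, -0.9, -2.7]
grip_width: 29.2
grip_force: 89.9
```

```bash
cat > m.py <<'E'
from h import *
s=status.state(); R=np.array(s['tool_rot']); 
print('yaw %.3f'%(np.arctan2(R[1,0],R[0,0])-np.pi/2),'M',np.round(s['moment'],3),'F',np.round(s['contact_force'],1),'tcp',np.round(s['tcp_pos'],2),'j6 %.1f'%s['joint_pos'][5],'e6 %.3f'%s['joint_efforts'][5])
E
python3 -m crank '[-1,0,1,0,0, -1,0,2,0,0, -1,0,1,0,0, -1,0,0,0,0]' >/dev/null; python3 m.py; python3 -m crank '[-1,0,0,0,0]'>/dev/null; python3 m.py
python3 -m crank '[-1,0,-0.1,0,0.03, -1,0,-0.1,0,0.03, -1,0,-0.1,0,0.03, -1,0,-0.1,0,0.03]'>/dev/null; python3 m.py; python3 -m crank '[-1,0,0,0,0]'>/dev/null; python3 m.py;  python3 -m crank '[-1,0,0,0,0]'>/dev/null; python3 m.py
```

```text
yaw -0.183 M [0.179 0.055 0.064] F [-1.3  0.6 -0.8] tcp [518.17 -12.47 114.59] j6 0.9 e6 0.008
yaw -0.183 M [ 0.147  0.041 -0.03 ] F [-0.4  1.1 -1.2] tcp [518.2  -12.5  114.66] j6 0.9 e6 0.008
yaw -0.304 M [0.322 0.039 0.135] F [ 0.1  2.  -2.6] tcp [517.81 -12.24 114.64] j6 7.8 e6 -0.062
yaw -0.303 M [0.307 0.066 0.169] F [-0.4  0.9 -2.6] tcp [517.82 -12.26 114.66] j6 7.7 e6 0.288
yaw -0.302 M [0.379 0.065 0.148] F [-0.6  1.6 -2.5] tcp [517.83 -12.25 114.68] j6 7.7 e6 0.163
```

```bash
python3 -m crank '[-1,0,-0.1,0,0.03, -1,0,-0.1,0,0.03]'>/dev/null; python3 m.py; python3 -m crank '[-1,0,-0.1,0,0.03, -1,0,-0.1,0,0.03]'>/dev/null; python3 m.py;python3 -m crank '[-1,0,-0.1,0,0.03]'>/dev/null; python3 m.py;python3 -m crank '[-1,0,-0.1,0,0.03]'>/dev/null; python3 m.py;python3 -m crank '[-1,0,-0.1,0,0.03]'>/dev/null; python3 m.py; python3 -m crank '[-1,0,0,0,0]'>/dev/null; python3 m.py
```

```text
yaw -0.363 M [0.432 0.077 0.163] F [ 1.3  1.4 -2.7] tcp [517.63 -12.17 114.67] j6 11.2 e6 -0.064
yaw -0.423 M [0.447 0.015 0.231] F [ 0.   1.9 -3. ] tcp [517.46 -12.06 114.69] j6 14.7 e6 -0.059
yaw -0.453 M [0.421 0.103 0.165] F [-0.1  1.7 -2.1] tcp [517.35 -11.99 114.69] j6 16.4 e6 -0.059
yaw -0.483 M [0.465 0.085 0.165] F [-1.1  2.4 -1.7] tcp [517.28 -11.91 114.69] j6 18.1 e6 -0.059
yaw -0.513 M [0.483 0.109 0.192] F [-0.9  1.7 -2.2] tcp [517.16 -11.87 114.66] j6 19.8 e6 -0.059
yaw -0.512 M [0.495 0.138 0.184] F [-0.7  3.4 -1.9] tcp [517.19 -11.86 114.69] j6 19.8 e6 0.291
```

```bash
python3 -m crank '[-1,0,-0.1,0,0.04]'>/dev/null; python3 m.py; python3 -m crank '[-1,0,-0.1,0,0.04]'>/dev/null; python3 m.py;python3 -m crank '[-1,0,-0.1,0,0.04]'>/dev/null; python3 m.py;python3 -m crank '[-1,0,0,0,0]'>/dev/null; python3 m.py;python3 -m crank '[-1,0,0,0,0]'>/dev/null; python3 m.py; python3 -m crank '[-1,0,0,0,0]'>/dev/null; python3 m.py
```

```text
yaw -0.553 M [0.594 0.128 0.173] F [ 0.1  2.6 -3. ] tcp [517.05 -11.78 114.67] j6 22.1 e6 -0.283
yaw -0.593 M [0.616 0.146 0.162] F [-0.6  2.4 -2.7] tcp [516.96 -11.71 114.68] j6 24.4 e6 -0.143
yaw -0.633 M [0.613 0.171 0.163] F [-2.   2.4 -2.9] tcp [516.87 -11.62 114.66] j6 26.7 e6 -0.137
yaw -0.632 M [0.71  0.214 0.162] F [-1.5  2.8 -2. ] tcp [516.89 -11.63 114.69] j6 26.6 e6 0.329
yaw -0.632 M [0.781 0.212 0.164] F [-1.6  3.4 -2.8] tcp [516.87 -11.64 114.67] j6 26.6 e6 0.163
yaw -0.632 M [0.872 0.266 0.191] F [-1.6  2.8 -2.8] tcp [516.89 -11.67 114.69] j6 26.6 e6 0.155
```

```bash
python3 -m crank '[-1,0.1,0,0,0.04]'>/dev/null; python3 m.py; python3 -m crank '[-1,0.1,0,0,0.04]'>/dev/null; python3 m.py;python3 -m crank '[-1,0.1,0,0,0.04]'>/dev/null; python3 m.py;python3 -m crank '[-1,0,-0.1,0,0.03]'>/dev/null; python3 m.py;python3 -m crank '[-1,0,-0.1,0,0.03]'>/dev/null; python3 m.py; python3 -m crank '[-1,0,0,0,0]'>/dev/null; python3 m.py
```

```text
yaw -0.673 M [0.817 0.41  0.194] F [-1.6  3.7 -3.2] tcp [516.83 -11.57 114.68] j6 29.0 e6 -0.283
yaw -0.714 M [0.89  0.465 0.217] F [-2.8  3.3 -2.1] tcp [516.79 -11.43 114.68] j6 31.3 e6 -0.136
yaw -0.754 M [0.918 0.57  0.206] F [-2.2  4.9 -2.1] tcp [516.77 -11.32 114.67] j6 33.6 e6 -0.129
yaw -0.784 M [0.893 0.533 0.231] F [-1.3  3.5 -2.1] tcp [516.7  -11.25 114.69] j6 35.4 e6 -0.006
yaw -0.813 M [0.984 0.519 0.222] F [-1.4  4.1 -2.8] tcp [516.65 -11.15 114.7 ] j6 37.1 e6 -0.036
yaw -0.812 M [1.045 0.633 0.192] F [-2.3  5.2 -1.4] tcp [516.66 -11.17 114.68] j6 37.0 e6 0.313
```

```bash
python3 -m crank '[-1,0,-0.2,0,0.03]'>/dev/null; python3 m.py; python3 -m crank '[-1,0,-0.2,0,0.03]'>/dev/null; python3 m.py;python3 -m crank '[-1,0,-0.2,0,0.03]'>/dev/null; python3 m.py;python3 -m crank '[-1,0,0,0,0]'>/dev/null; python3 m.py; python3 -m crank '[-1,0,0,0,0]'>/dev/null; python3 m.py
```

```text
yaw -0.842 M [1.03  0.579 0.197] F [-3.3  4.4 -1.1] tcp [516.57 -11.06 114.67] j6 38.8 e6 -0.139
yaw -0.873 M [0.94  0.521 0.219] F [-3.   3.1 -2.4] tcp [516.5  -10.93 114.69] j6 40.5 e6 -0.039
yaw -0.903 M [0.942 0.459 0.182] F [-2.3  4.8 -2.3] tcp [516.43 -10.82 114.7 ] j6 42.2 e6 -0.035
yaw -0.902 M [1.064 0.562 0.196] F [-2.6  4.1 -2.2] tcp [516.45 -10.83 114.7 ] j6 42.2 e6 0.316
yaw -0.902 M [1.156 0.628 0.192] F [-1.8  4.8 -2.8] tcp [516.45 -10.84 114.69] j6 42.2 e6 0.183
```

```bash
python3 -m crank '[-1,0,-0.2,0,0.03]'>/dev/null; python3 m.py; python3 -m crank '[-1,0,-0.2,0,0.03]'>/dev/null; python3 m.py;python3 -m crank '[-1,0,-0.2,0,0.03]'>/dev/null; python3 m.py;python3 -m crank '[-1,0,-0.1,0,0.03]'>/dev/null; python3 m.py; python3 -m crank '[-1,0,-0.1,0,0.03]'>/dev/null; python3 m.py; python3 -m crank '[-1,0,0,0,0]'>/dev/null; python3 m.py; python3 -m crank '[-1,0,0,0,0]'>/dev/null; python3 m.py
```

```text
yaw -0.933 M [1.092 0.583 0.224] F [-1.9  4.3 -3.2] tcp [516.37 -10.72 114.69] j6 44.0 e6 -0.146
yaw -0.963 M [1.032 0.443 0.184] F [-2.7  4.3 -3.1] tcp [516.31 -10.61 114.71] j6 45.7 e6 -0.039
yaw -0.993 M [1.002 0.465 0.2  ] F [-1.8  4.  -3. ] tcp [516.24 -10.49 114.71] j6 47.4 e6 -0.036
yaw -1.023 M [1.021 0.494 0.191] F [-2.6  3.7 -2.5] tcp [516.19 -10.39 114.68] j6 49.2 e6 -0.033
yaw -1.053 M [1.043 0.462 0.215] F [-1.5  4.9 -2.4] tcp [516.17 -10.29 114.73] j6 50.9 e6 -0.034
yaw -1.052 M [1.066 0.465 0.183] F [-3.2  4.4 -3.6] tcp [516.17 -10.31 114.7 ] j6 50.8 e6 0.316
yaw -1.052 M [1.139 0.455 0.193] F [-2.1  4.4 -3.7] tcp [516.16 -10.32 114.7 ] j6 50.8 e6 0.178
```

```bash
python3 -m crank '[-1,0,-0.1,0,0.03]'>/dev/null; python3 m.py; python3 -m crank '[-1,0,-0.1,0,0.03]'>/dev/null; python3 m.py;python3 -m crank '[-1,0,-0.1,0,0.03]'>/dev/null; python3 m.py;python3 -m crank '[-1,0,-0.1,0,0.03]'>/dev/null; python3 m.py; python3 -m crank '[-1,0,-0.1,0,0.03]'>/dev/null; python3 m.py; python3 -m crank '[-1,0,0,0,0]'>/dev/null; python3 m.py; python3 -m crank '[-1,0,0,0,0]'>/dev/null; python3 m.py
```

```text
yaw -1.083 M [1.129 0.451 0.18 ] F [-2.   5.2 -3.3] tcp [516.12 -10.22 114.71] j6 52.6 e6 -0.145
yaw -1.113 M [1.209 0.431 0.225] F [-2.   4.7 -3.7] tcp [516.07 -10.13 114.69] j6 54.4 e6 -0.026
yaw -1.143 M [1.201 0.458 0.2  ] F [-2.1  4.3 -4.2] tcp [516.07 -10.   114.73] j6 56.1 e6 -0.023
yaw -1.173 M [1.208 0.396 0.213] F [-1.2  5.4 -3.9] tcp [516.03  -9.9  114.69] j6 57.8 e6 -0.022
yaw -1.203 M [1.181 0.388 0.247] F [-1.6  5.6 -4.2] tcp [516.01  -9.8  114.7 ] j6 59.5 e6 -0.014
yaw -1.202 M [1.182 0.459 0.209] F [-1.6  4.4 -3.7] tcp [516.02  -9.79 114.73] j6 59.5 e6 0.314
yaw -1.202 M [1.136 0.485 0.21 ] F [-2.   5.5 -5.3] tcp [516.01  -9.79 114.69] j6 59.5 e6 0.210
```

```bash
python3 -m crank '[-1,0,-0.1,0,0.03]'>/dev/null; python3 m.py; python3 -m crank '[-1,0,-0.1,0,0.03]'>/dev/null; python3 m.py;python3 -m crank '[-1,0,-0.1,0,0.03]'>/dev/null; python3 m.py; python3 -m crank '[-1,0,0,0,0]'>/dev/null; python3 m.py; python3 -m crank '[-1,0,0,0,0]'>/dev/null; python3 m.py; python3 -m crank '[-1,0,0,0,0]'>/dev/null; python3 m.py
```

```text
yaw -1.233 M [1.207 0.381 0.22 ] F [-1.1  4.  -2.9] tcp [515.99  -9.7  114.71] j6 61.2 e6 -0.120
yaw -1.263 M [1.194 0.363 0.268] F [-1.6  4.9 -4.4] tcp [515.98  -9.58 114.71] j6 63.0 e6 -0.010
yaw -1.293 M [1.17  0.413 0.257] F [-0.9  5.  -4.4] tcp [515.97  -9.48 114.72] j6 64.7 e6 -0.004
yaw -1.292 M [1.19  0.439 0.219] F [-1.8  4.4 -4.1] tcp [515.96  -9.48 114.71] j6 64.7 e6 0.325
yaw -1.292 M [1.236 0.444 0.243] F [-2.2  5.1 -3.6] tcp [515.97  -9.48 114.71] j6 64.7 e6 0.221
yaw -1.292 M [1.195 0.388 0.174] F [-1.9  5.  -4. ] tcp [515.97  -9.46 114.72] j6 64.7 e6 0.216
```

```bash
python3 -m crank '[-1,0,-0.1,0,0.03]'>/dev/null; python3 m.py; python3 -m crank '[-1,0,-0.1,0,0.03]'>/dev/null; python3 m.py;python3 -m crank '[-1,0,-0.1,0,0.03]'>/dev/null; python3 m.py; python3 -m crank '[-1,0,0,0,0]'>/dev/null; python3 m.py; python3 -m crank '[-1,0,0,0,0]'>/dev/null; python3 m.py; python3 -m crank '[-1,0,0,0,0]'>/dev/null; python3 m.py
```

```text
yaw -1.323 M [1.189 0.381 0.227] F [-1.4  4.2 -2.9] tcp [515.96  -9.35 114.72] j6 66.4 e6 -0.113
yaw -1.353 M [1.299 0.314 0.301] F [-1.1  5.1 -3.8] tcp [515.98  -9.25 114.73] j6 68.2 e6 0.008
yaw -1.383 M [1.237 0.319 0.287] F [-1.9  5.4 -4.1] tcp [515.99  -9.17 114.75] j6 69.9 e6 0.028
yaw -1.382 M [1.245 0.376 0.213] F [-0.7  4.7 -4.6] tcp [515.95  -9.16 114.71] j6 69.9 e6 0.355
yaw -1.382 M [1.231 0.386 0.243] F [-1.6  5.3 -3.5] tcp [515.99  -9.15 114.74] j6 69.8 e6 0.251
yaw -1.382 M [1.316 0.334 0.263] F [-1.9  5.9 -4. ] tcp [515.96  -9.17 114.72] j6 69.8 e6 0.247
```

```bash
python3 -m crank '[-1,0,-0.1,0,0.03]'>/dev/null; python3 m.py; python3 -m crank '[-1,0,-0.1,0,0.03]'>/dev/null; python3 m.py;python3 -m crank '[-1,0,-0.1,0,0.03]'>/dev/null; python3 m.py; python3 -m crank '[-1,0,0,0,0]'>/dev/null; python3 m.py; python3 -m crank '[-1,0,0,0,0]'>/dev/null; python3 m.py; python3 -m crank '[-1,0,0,0,0]'>/dev/null; python3 m.py
```

```text
yaw -1.412 M [1.195 0.256 0.313] F [-1.9  5.1 -3.2] tcp [515.97  -9.04 114.72] j6 71.6 e6 -0.068
yaw -1.443 M [1.232 0.319 0.309] F [-1.4  6.2 -4. ] tcp [515.99  -8.96 114.72] j6 73.4 e6 0.053
yaw -1.473 M [1.272 0.232 0.275] F [-1.   5.6 -4.9] tcp [515.98  -8.82 114.7 ] j6 75.1 e6 0.069
yaw -1.472 M [1.221 0.171 0.277] F [-1.9  5.2 -4.8] tcp [515.98  -8.86 114.7 ] j6 75.1 e6 0.394
yaw -1.472 M [1.222 0.305 0.253] F [-1.   5.4 -3.4] tcp [516.    -8.84 114.73] j6 75.0 e6 0.291
yaw -1.472 M [1.193 0.303 0.306] F [-1.4  5.2 -4. ] tcp [515.99  -8.85 114.71] j6 75.0 e6 0.287
```

Torque has been climbing at 0.45 N m/rad since a yaw of about -1.31, which matches the expected 0.44. That puts the draw near 18 N, so one small bite more, then hold.

```bash
python3 -m crank '[-1,0,-0.1,0,0.025, -1,0,-0.1,0,0.025, -1,0,0,0,0, -1,0,0,0,0, -1,0,0,0,0, -1,0,0,0,0]'; python3 m.py; python3 -m crank '[-1,0,0.1,0,-0.02, -1,0,0.1,0,-0.02, -1,0,0,0,0]'>/dev/null; python3 m.py;  python3 -m crank '[-1,0,0,0,-0.01, -1,0,0,0,0]'>/dev/null; python3 m.py
```

```text
t: 19.85
tcp_pos: [516.0, -8.7, 114.7]
tool_rot: [[0.999, 0.049, 0.0], [0.049, -0.999, 0.001], [0.0, -0.001, -1.0]]
contact_force: [-1.1, 5.4, -3.6]
grip_width: 28.7
grip_force: 90.0
yaw -1.522 M [1.243 0.24  0.281] F [-1.1  5.4 -3.6] tcp [516.01  -8.69 114.72] j6 77.9 e6 0.304
yaw -1.482 M [1.176 0.239 0.134] F [-1.7  4.7 -3.6] tcp [516.02  -8.93 114.74] j6 75.6 e6 0.050
yaw -1.472 M [0.927 0.215 0.144] F [-0.2  3.9 -4. ] tcp [516.07  -9.29 114.86] j6 75.1 e6 0.047
```

```bash
python3 -m crank '[-1,0,0,0,-0.01, -1,0,0,-2,0, -1,0,0,-2,0, -1,0,0,-4,0, -1,0,0,-8,0, -1,0,0,-16,0, -1,0,0,-25,0, -1,0,0,-22,0, -1,0,0,0,0]'
python3 - <<'E'
from fit import *
import m
T=snap('top');S=snap('scene'); tp=np.array(m.s['tcp_pos']);X,Y=m.R[:,0],m.R[:,1]
o=proj(S,[tp+[0,0,-81]])[0]; print(o, [(proj(S,[tp+3*X+a*Y+[0,0,-81]])[0]-o).round(1).tolist() for a in(-10,0,10)])
x,y=int(o[0])-50,int(o[1])-70
cv2.imwrite('pics/d1.png',cv2.resize(S['img'][y:y+110,x:x+130],None,fx=5,fy=5,interpolation=cv2.INTER_CUBIC)[:,:,::-1]); print(x,y)
E
```

```text
t: 21.25
tcp_pos: [518.8, -9.8, 199.2]
tool_rot: [[0.994, 0.108, 0.009], [0.108, -0.994, -0.002], [0.009, 0.003, -1.0]]
contact_force: [0.8, 0.1, -1.4]
grip_width: 29.5
grip_force: 90.4
yaw -1.463 M [-0.047 -0.039 -0.017] F [ 0.8  0.1 -1.4] tcp [518.78  -9.81 199.2 ] j6 74.5 e6 -0.000
[299.08436126 232.12463791] [[4.7, -0.9], [0.8, 0.6], [-3.0, 2.0]]
249 162
```

View pics/d1.png

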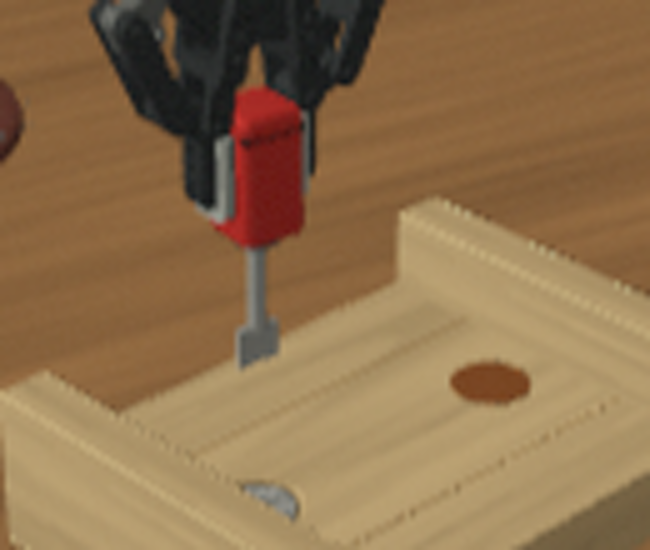

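```bash
python3 -m crank '[-1,0,0,0,-0.148, -1,0,0,0,-0.148, -1,0,0,0,-0.148, -1,0,0,0,-0.148, -1,0,0,0,-0.148, -1,0,0,0,-0.148, -1,0,0,0,-0.148, -1,0,0,0,-0.148, -1,0,0,0,-0.148, -1,0,0,0,-0.148, -1,0,0,0,0]'>/dev/null; python3 -m crank '[-1,-15,-4,0,0, -1,-25,-7,0,0, -1,-30,-8,0,0, -1,-30,-8,0,0, -1,-30,-8,0,0, -1,-30,-8,0,0, -1,-30,-8,0,0, -1,-30,-8,0,0, -1,-25,-6,0,0, -1,-15,-4,0,0, -1,-11,-2,0,0, -1,0,0,0,0]';python3 -m crank '[-1,0,0,0,0, -1,0,0,0,0]'
python3 - <<'E'
import m
import numpy as np
print(m.R.T@(np.array([452.1,-282.4,89.5])-m.s['tcp_pos']))
E
```

```text
t: 23.65
tcp_pos: [449.4, -281.9, 193.5]
tool_rot: [[-0.015, 1.0, -0.001], [1.0, 0.015, 0.001], [0.001, -0.001, -1.0]]
contact_force: [0.1, -0.2, -2.0]
grip_width: 29.0
grip_force: 90.4
t: 23.85
tcp_pos: [449.9, -280.5, 193.9]
tool_rot: [[-0.018, 1.0, -0.0], [1.0, 0.018, 0.001], [0.001, -0.0, -1.0]]
contact_force: [-0.5, 0.5, -1.2]
grip_width: 28.9
grip_force: 90.4
yaw 0.018 M [-0.009  0.028  0.021] F [-0.5  0.5 -1.2] tcp [ 449.87 -280.46  193.86] j6 -41.0 e6 0.005
[ -2.03842524   2.20280899 104.35873268]
```

```bash
python3 -m crank '[-1,-2,2,10,0, -1,0,0,15,0, -1,0,0,10,0, -1,0,0,5,0, -1,0,0,5,0, -1,0,0,5,0, -1,0,0,5,0, -1,0,0,0,0]'; python3 -m crank '[-1,0,0,10,0, -1,0,0,10,0, -1,0,0,10,0, -1,0,0,8,0, -1,0,0,4,0, -1,0,0,2,0, -1,0,0,2,0, -1,0,0,0,0]'; python3 m.py
```

```text
t: 24.65
tcp_pos: [451.3, -283.1, 138.3]
tool_rot: [[-0.017, 1.0, -0.001], [1.0, 0.017, 0.001], [0.001, -0.001, -1.0]]
contact_force: [0.1, 0.3, -1.8]
grip_width: 29.0
grip_force: 90.4
t: 25.45
tcp_pos: [451.7, -283.4, 93.1]
tool_rot: [[-0.017, 1.0, 0.0], [1.0, 0.017, -0.0], [-0.0, 0.0, -1.0]]
contact_force: [-0.0, 0.7, -1.4]
grip_width: 28.9
grip_force: 90.4
yaw 0.017 M [-0.094  0.012  0.041] F [-0.   0.7 -1.4] tcp [ 451.74 -283.42   93.07] j6 -41.1 e6 -0.000
```

```bash
python3 -m crank '[-1,0,0,1,0, -1,0,0,1,0, -1,0,0,1,0, -1,0,0,0.5,0, -1,0,0,0,0]'; python3 -m crank '[-1,0,0,0.5,0, -1,0,0,0.5,0, -1,0,0,0,0]'
```

```text
t: 25.95
tcp_pos: [451.7, -283.4, 89.5]
tool_rot: [[-0.017, 1.0, 0.0], [1.0, 0.017, -0.0], [-0.0, 0.0, -1.0]]
contact_force: [0.2, -0.1, -1.2]
grip_width: 29.2
grip_force: 90.8
t: 26.25
tcp_pos: [451.7, -283.4, 89.5]
tool_rot: [[-0.017, 1.0, -0.0], [1.0, 0.017, 0.0], [0.0, -0.0, -1.0]]
contact_force: [-2.9, 2.0, 5.6]
grip_width: 28.9
grip_force: 91.3
```

```bash
python3 -m crank '[1,0,0,-0.5,0, 1,0,0,0,0, 1,0,0,0,0, 1,0,0,0,0, 1,0,0,0,0, 1,0,0,0,0, 1,0,0,0,0, 1,0,0,0,0, 1,0,0,0,0]'; python3 -m crank '[1,0,0,-10,0, 1,0,0,-25,0, 1,0,0,-35,0, 1,0,0,-35,0, 1,0,0,-20,0, 1,0,0,0,0]'; python3 -m crank '[1,-20,0,0,0, 1,-40,-20,0,0, 1,-40,-30,0,0, 1,-40,-30,0,0, 1,-40,-30,0,0, 1,-30,-30,0,0, 1,0,0,0,0, 1,0,0,0,0]'
python3 - <<'E'
from fit import *
T=snap('top');S=snap('scene')
big=lambda I,x,y,w,h,k:cv2.resize(I[y:y+h,x:x+w],None,fx=k,fy=k,interpolation=cv2.INTER_CUBIC)
a=np.hstack([big(T['img'],300,190,90,120,4),big(T['img'],430,230,100,120,4)]); b=big(S['img'],130,220,190,75,4)
cv2.imwrite('pics/e.png',np.vstack([a,cv2.resize(b,(a.shape[1],300))[:120*1]])[:600,:,::-1])
print(slot(T,(327.6,255.8),5))
h=cv2.cvtColor(T['img'],cv2.COLOR_RGB2HSV)
m=roi(((h[...,0]<6)|(h[...,0]>174))&(h[...,1]>200)&(h[...,2]>150),(458,262,500,300)); c=np.argwhere(m)[:,::-1].mean(0); print(m.sum(),c,ray(T,c,128))
E
```

```text
t: 27.15
tcp_pos: [451.6, -283.4, 89.0]
tool_rot: [[-0.017, 1.0, 0.0], [1.0, 0.017, -0.0], [-0.0, 0.0, -1.0]]
contact_force: [0.0, -0.5, -0.3]
grip_width: 85.8
grip_force: 0.0
t: 27.75
tcp_pos: [453.5, -284.9, 219.3]
tool_rot: [[-0.017, 1.0, 0.007], [1.0, 0.017, -0.006], [-0.006, 0.007, -1.0]]
contact_force: [-0.4, 0.2, -0.3]
grip_width: 85.5
grip_force: 0.0
t: 28.55
tcp_pos: [313.9, -496.0, 211.8]
tool_rot: [[-0.014, 1.0, -0.001], [1.0, 0.014, 0.003], [0.003, -0.001, -1.0]]
contact_force: [0.7, -0.2, -0.5]
grip_width: 85.4
grip_force: 0.0
(array([519.01418304,  -9.35696549,  39.5       ]), np.float64(-1.4259391257750842), array([327.7359882 , 255.75368732]))
216 [479.91203704 279.84259259] [ 450.3129586  -280.44787655  128.        ]
```

View pics/e.png

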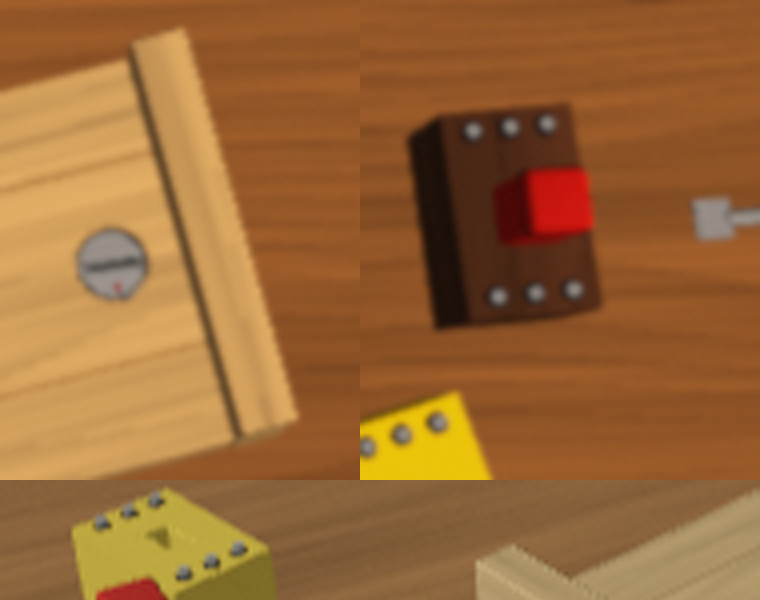

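The picture shows the cam slot turned about 1.3 rad at (328,256), the cheek against the board at (345,248), and the driver upright in its dark block at (480,280). I'm handing the job in.

```bash
python3 -c "
from bench import workorder
print(workorder.close_job())"
```

```text
the job is handed in; nothing more can be done
None
```

The job is handed in: I turned the cam clockwise about 1.3 rad until it went tight (about 23 N of draw, estimated from torque), the cheek looks drawn up to the board in the last top view, and the driver stands released in its dark block; the verdict was not reported back.

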